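Index the round press plate against its alignment bar and secure it

TASK

On the powder-pressing jig, turn the round press plate on its spindle by its finger stud until the flat on its edge squarely faces the alignment bar, then slide the bar up until it lies flush against the whole flat. After that swing the hold-down arm over the plate as far as it goes, let go of everything, and leave the small jar and the two lids round the jig where they are.

Things in the scene. Friction and masses are not known exactly. Their poses are not given: they have to be found in the camera images.
- flat_mid (a point): Middle of the press plate's flat edge, which is 72 mm long and 48 mm from the plate's axis; same axes as the plate (the flat faces -y).
- bar_face (a point): Middle of the front face of the alignment bar, a polished, slippery steel bar 84 mm long, 14 mm high (16 to 30 mm above the table); same axes as the jig, the face looks to +y, towards the plate.
- bar_post (a point): Upright steel post on the bar's tail, 42 mm behind its front face, by which the bar is moved: 16 mm in diameter, standing from 27 to 63 mm above the table; this point is on its axis, 54 mm above the table. Same axes as the jig.
- align_bar (a joint): Travel of the alignment bar in m: 0 fully back, grows along the jig's +y towards the plate, at most 0.030. It stays where it is left (friction about 2 N). Its face meets the flat at 0.0205 to 0.0235 once the plate is turned right, but the round edge already at about 0.010. A push of 8 to 10 N squares up a flat that is a few degrees off.
- hold_pivot (a point): Vertical pivot of the hold-down arm, 100 mm from the spindle along the jig's +x, 45.5 mm above the table.
- hold_post (a point): Upright steel post on the hold-down arm, 50 mm from the pivot, by which it is swung: 16 mm in diameter, standing from 45.5 to 79.5 mm above the table; this point is on its axis, 69.5 mm above the table. The arm is a steel strip 94 mm long, 18 mm wide, its top 45.5 mm above the table.
- hold_arm (a joint): Angle of the hold-down arm in rad: 0 points along the jig's +y, clear of the plate; it grows anticlockwise seen from above up to the stop at 1.571, where the arm points along the jig's -x with its tip over the plate, 3.5 mm above it. Stays where it is left (friction about 0.04 N m).
- resin_jar: Bystander: small dark jar with a cream lid, 54 mm in diameter, 32 mm high, standing beside the jig; origin at the centre of its underside.
- yellow_lid: Bystander: larger flat jar lid, 73 mm in diameter, 15 mm high, lying beside the jig; origin at the centre of its underside.
- red_lid: Bystander: smaller flat jar lid, 56 mm in diameter, 13 mm high, lying beside the jig; origin at the centre of its underside.
- press_plate: Loose aluminium disc with one flat on its edge, 120 mm in diameter, 12 mm thick, 0.17 to 0.35 kg, lying on the seat with its 16 mm bore over the spindle, so that it turns and has about 1 mm play. It may start turned any way except within about 57 degrees of the finished direction. Origin on its axis at its underside, 17.5 mm above the table; axes as plate_stud.
- spindle (a point): Axis of the jig's fixed steel spindle (14 mm in diameter, its tip 32 mm above the table) on which the plate turns; this point is at the height of the plate's top face, 30.5 mm above the table. Axes are the jig's: y points away from the alignment bar (the bar is on the -y side and slides along +y), x points to the pivot of the hold-down arm, z up.
- jig: Fixed pressing jig: grey base 205 x 222 mm, 15 mm high, carrying a low round black seat (radius 53 mm) with the spindle in the middle, the alignment bar on one side and the hold-down arm on the next. Origin under the spindle at table height; axes as spindle.
- plate_stud (a point): Finger stud of the press plate, an upright steel pin 16 mm in diameter standing from 30.5 to 63 mm above the table; this point is on its axis, 54 mm above the table. Its axes turn with the plate: the plate's axis lies 38 mm from the stud along -y, and the flat faces -y (stud and flat are on opposite sides).

How it is judged:
By the outcome, as a careful person would: the job done as asked, in the order asked, and still so for the second after the job is handed in, with the robot touching nothing.
It also fails if it takes over 59 s, if anything falls off the work surface, if the arm or the gripper's body presses on something with over 40 N, if the wrist force passes 120 N, or if a joint passes its speed limit or range.

ROBOT

A 6-joint arm with a two-finger parallel gripper is mounted at the origin on a cart in front of the work surface, level with it; the furniture and walls round the work are solid. World frame = base frame: x ahead of the robot, y to its left, z up, the work surface at z = 0. Lengths are in mm, angles in degrees, forces in N, time in s.
With the tool pointing down it reaches from about 350 to 875 mm from the base axis. Payload 4.2 kg.
Tool frame: the origin (TCP) lies midway between the tips of the shut fingers; the grasp point (between the pads) lies 19 mm behind it; z points along the fingers, y is the direction in which the jaws open and shut (so a half turn about z gives the same grasp; the last joint's range is limited). The gripper opens to 87 mm and grips with 3 to 60 N. Pads are 19 mm wide; open, the fingers measure 117 mm over their backs; the gripper's body (75 mm by 190 mm) begins 51 mm behind the grasp point.
Start: joints at [-53.652, 22.042, 0.453, 0, -68.411, -14.817], TCP at [229.399, -581.356, 222.55] pointing down, gripper open.
Joint ranges: [-179.83, 179.83], [-69.29, 118.12], [-61.27, 80.66], [-181.25, 117.63], [-171.15, -9.14], [-177.46, 177.46]. Speed limits (degrees/s): [159.86, 159.86, 180, 180, 180, 180].

INTERFACE

Orientations are given as a 3x3 rotation matrix whose columns are the frame's x, y, z axes.
In Python, from plant import ctrl gives the robot as it stands.
- The arm moves only by the shell command python3 -m pendant 'ROWS' [OPENING]. ROWS is JSON, a list of rows, each a list of 2 entries, a list of its own where there are three numbers: the shift along the tool's x, y, z in cm, then the turn, a rotation vector about the tool's x, y, z in degrees. In form: [[[tx, ty, tz], [rx, ry, rz]], ...]. A call has 1 to 10 rows; each row shifts and turns the commanded pose from where the row before left it, along the tool's axes as they then stand; what a row does not reach is not made up. A row lasts 1/12 s, in which the tool goes at most 41.7 mm and 7.16 degrees, less where a joint would pass 70% of its speed; a pose out of reach is approached as far as the arm can. A call with a gripper value outside its range is refused whole. OPENING is the opening, from -1 (shut) to 1 (fully open), set as the call begins (- or left out, the last holds). The fingers move at their own pace and stop on an object; the grip force is fixed at half the most. Time passes only in rows, so rows that do not move let the fingers close. It gives the time, the measured TCP pose, the force and the opening at its end, in the units of the state.
- ctrl.observe(): the state, without advancing time (a new reading comes with each control period).
- ctrl.get_image(name): name is "side" or "top" or "wrist"; returns the picture (480x640x3 uint8, red, green, blue); there is no depth.
- ctrl.camera_model(name): a dict with "intrinsics" (3x3 intrinsics, pixels), "xyz" and "orientation" of the camera in the world. Camera axes: x right, y down, z forward; pixel columns grow to the right and rows downward; lengths in mm; the calibration is good to about 2 mm. A picture is of the moment at which its call begins: read the wrist's pose just before it. camera_model takes no time and is no camera call; for the wrist camera it gives the pose at the moment of the call.
- ctrl.finish_job(): hands the job in, once; it reports no verdict.
The state is a dict: "time": time; "qpos": joint angles; "qd": joint speeds; "joint_torque": joint torques, N m; "ee_pos": TCP position; "orientation": TCP orientation; "force": force on the tool from outside, world axes, zero at the start; "torque": the same for the moment, N m; "finger_gap": opening from 0.0 (shut) to 1.0 (fully open).
Only numpy, scipy, OpenCV 4.12 (cv2) and the standard library are available. Lean on these libraries where they do the work, as an engineer would, in place of code of your own. Each camera call takes 0.05 s, during which the arm holds its last target.

## Working session

There is one attempt and no reset: what is moved stays moved. The work goes in short steps, Python scripts to look and compute and a shell command to move; the robot and the scene stay as the last step left them, time stands still between calls to the robot, and variables do not carry over. Pictures are saved under pics/ and viewed, and the job is handed in when it is done.

```bash
ls; mkdir -p pics; python3 - <<'E'
from plant import ctrl
import cv2
for n in("top","side"):
    cv2.imwrite(f"pics/{n}0.png",ctrl.get_image(n)[:,:,::-1]); m=ctrl.camera_model(n);print(n,m)
s=ctrl.observe();print(s)
E
```

```text
pics
top {'intrinsics': array([[467.55097075,   0.        , 321.77138513],
       [  0.        , 467.55097075, 243.61191106],
       [  0.        ,   0.        ,   1.        ]]), 'xyz': array([422.65375428,  90.71493343, 905.84980664]), 'orientation': array([[ 0.02297575, -0.99121154,  0.13027583],
       [-0.99947033, -0.02577787, -0.01986358],
       [ 0.02304725, -0.12975045, -0.99127879]])}
side {'intrinsics': array([[555.87372677,   0.        , 321.39220499],
       [  0.        , 555.87372677, 234.61790418],
       [  0.        ,   0.        ,   1.        ]]), 'xyz': array([298.34043151, 753.56707962, 514.35447833]), 'orientation': array([[-0.9506014 , -0.16819286,  0.26089873],
       [-0.31041031,  0.51927731, -0.79623898],
       [-0.00155708, -0.83789154, -0.54583453]])}
{'time': 0.1, 'qpos': array([-5.36527697e+01,  2.20870404e+01,  3.88153434e-01, -2.38828805e-02,
       -6.84110288e+01, -1.48158878e+01]), 'qd': array([-0.00997848,  0.02825241,  0.21616953,  0.0703841 , -0.01551369,
       -0.03009989]), 'joint_torque': array([ 4.64975165e-04, -3.91690350e+01,  1.87935770e+01,  4.23189461e+00,
        1.34558298e-02, -8.53863412e-05]), 'ee_pos': array([ 229.19119016, -580.89105479,  221.56920895]), 'orientation': array([[-9.30273309e-01, -3.66866312e-01, -8.24786365e-04],
       [-3.66867220e-01,  9.30271623e-01,  1.77484222e-03],
       [ 1.16145532e-04,  1.95367542e-03, -9.99998085e-01]]), 'force': array([ 0.59148993,  0.19096208, -0.75034808]), 'torque': array([ 0.0125774 , -0.01021894,  0.02989317]), 'finger_gap': 1.0016761995643717}
```

View pics/top0.png

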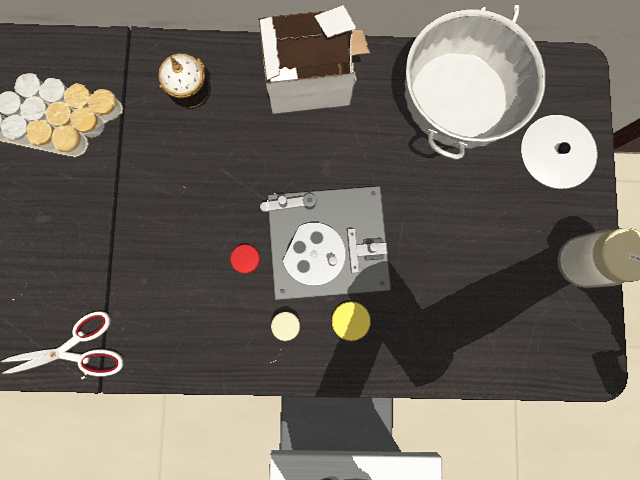

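View pics/side0.png

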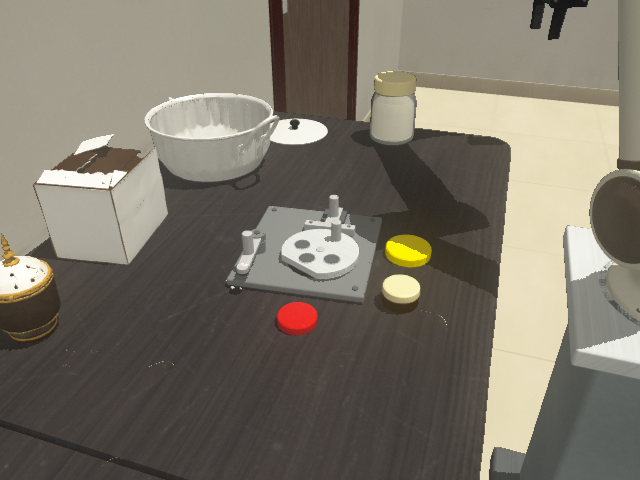

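```bash
cat > h.py <<'E'
from plant import ctrl
import cv2, numpy as np
def save(n,img,box=None,s=1):
    if box: img=img[box[1]:box[3],box[0]:box[2]]
    cv2.imwrite(f"pics/{n}.png",cv2.resize(img,None,fx=s,fy=s,interpolation=cv2.INTER_CUBIC)[:,:,::-1])
def ray(m,uv,z):
    d=m["orientation"]@np.linalg.solve(m["intrinsics"],[uv[0],uv[1],1.]);c=m["xyz"]
    return c+d*(z-c[2])/d[2]
def proj(m,p):
    q=m["intrinsics"]@(m["orientation"].T@(np.array(p,float)-m["xyz"]));return q[:2]/q[2]
E
python3 - <<'E'
from h import *
a=cv2.imread("pics/top0.png")[:,:,::-1]; save("top0z",a,(255,175,405,310),5)
b=cv2.imread("pics/side0.png")[:,:,::-1]; save("side0z",b,(220,185,440,345),3.5)
m=ctrl.camera_model("top")
for n,uv,z in(("spindle",(315,253),30.5),("stud",(332,259),63),("barpost",(365,250),63),("pivot",(310,201),45.5),("hpost",(283,200),79.5)):print(n,ray(m,uv,z).round(1))
E
```

```text
spindle [519.5  85.5  30.5]
stud [505.8  54.6  63. ]
barpost [523.8  -5.1  63. ]
pivot [615.8  97.4  45.5]
hpost [608.7 145.8  79.5]
```

View pics/top0z.png

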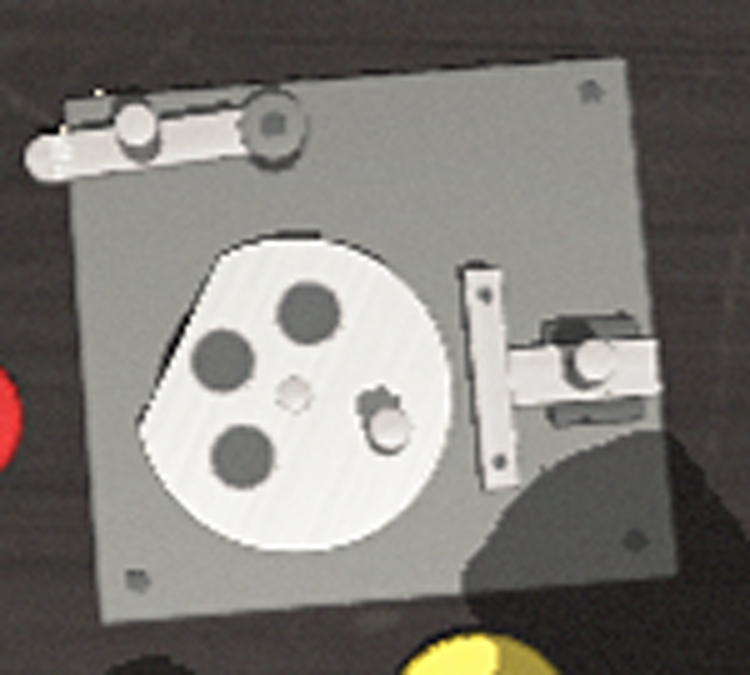

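View pics/side0z.png

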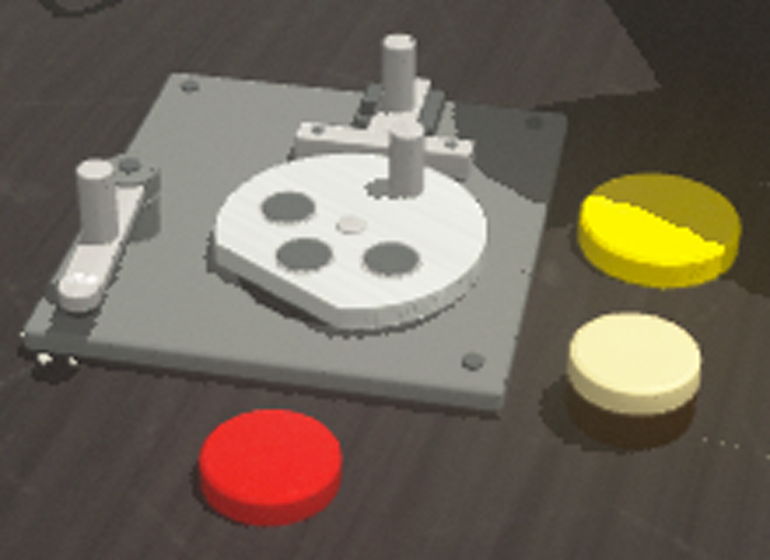

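```bash
python3 - <<'E'
from h import *
m=ctrl.camera_model("top")
f=lambda x,y,z:ray(m,(255+x/5-.4,175+y/5-.4),z)
P=dict(spindle=f(294,394,32),stud=f(390,428,63),barpost=f(595,362,63),pivot=f(273,124,45.5),hpost=f(136,123,79.5),fl1=f(222,254,30.5),fl2=f(140,425,30.5))
for k,v in P.items():print(k,v.round(1))
C=[f(65,100,15),f(625,60,15),f(677,575,15),f(103,622,15)]
for c in C:print(c.round(1))
ang=lambda v:np.degrees(np.arctan2(v[1],v[0]))
print("jig yaw",ang(C[1]-C[2]),ang(C[0]-C[3]),ang(C[0]-C[1])-90,ang(C[3]-C[2])-90,ang(P['pivot']-P['spindle']),ang(P['spindle']-P['barpost'])-90)
print("plate yaw from stud",ang(P['stud']-P['spindle'])-90, "flat",ang(P['fl2']-P['fl1']), np.linalg.norm(P['fl2']-P['fl1']), np.linalg.norm((P['stud']-P['spindle'])[:2]),np.linalg.norm((P['pivot']-P['spindle'])[:2]),np.linalg.norm((P['pivot']-P['hpost'])[:2]))
a=cv2.imread("pics/top0.png"); h=cv2.cvtColor(a,cv2.COLOR_BGR2HSV)
for n,lo,hi,z in(("jar",(15,40,150),(28,110,255),32),("yel",(26,150,80),(34,255,255),15),("red",(0,150,120),(8,255,255),13)):
    k=cv2.inRange(h,lo,hi); k[:230]=0;k[345:]=0;k[:,:220]=0;k[:,400:]=0
    cs,_=cv2.findContours(k,0,2);c=max(cs,key=cv2.contourArea);(u,v),r=cv2.minEnclosingCircle(c);print(n,u,v,r,ray(m,(u,v),z).round(1))
s=ctrl.observe()
E
```

```text
spindle [518.5  88.5  32. ]
stud [503.6  53.5  63. ]
barpost [529.7 -20.7  63. ]
pivot [618.8  99.   45.5]
hpost [610.1 148.   79.5]
fl1 [571.4 117.2  30.5]
fl2 [505.5 146.   30.5]
[633.  180.3  15. ]
[655.3 -37.8  15. ]
[454.8 -59.1  15. ]
[432.  158.4  15. ]
jig yaw 6.048513530830941 6.235448212407965 5.822979255228873 5.996144722545608 5.9767273735247315 5.811087616960776
plate yaw from stud -203.0610326784503 flat 156.3562947380697 71.8938885566452 38.03143650222661 100.85108259519863 49.79325299297564
jar 285.1666564941406 325.8333435058594 14.539332389831543 [383.2 137.   32. ]
yel 339.0 335.0 4.242740631103516 [367.7  36.6  15. ]
red 244.56666564941406 258.48333740234375 14.645512580871582 [507.5 219.7  13. ]
```

```bash
python3 -m pendant '[[[-2.44,2.44,0],[0,0,0]],[[-2.44,2.44,0],[0,0,0]],[[-2.44,2.44,0],[0,0,0]],[[-2.44,2.44,0],[0,0,0]],[[-2.44,2.44,0],[0,0,0]],[[-2.44,2.44,0],[0,0,0]],[[-2.44,2.44,0],[0,0,0]],[[-2.44,2.44,0],[0,0,0]],[[-2.44,2.44,0],[0,0,0]],[[-2.44,2.44,0],[0,0,0]]]' -0.1
python3 -m pendant '[[[-2.44,2.44,0],[0,0,0]],[[-2.44,2.44,0],[0,0,0]],[[-2.44,2.44,0],[0,0,0]],[[-2.44,2.44,0],[0,0,0]],[[-2.44,2.44,0],[0,0,0]],[[-2.44,2.44,0],[0,0,0]],[[-2.44,2.44,0],[0,0,0]],[[-2.44,2.44,0],[0,0,0]],[[-2.44,2.44,0],[0,0,0]],[[-2.44,2.44,0],[0,0,0]]]'
python3 -m pendant '[[[0,0,0],[0,0,-6.45]],[[0,0,0],[0,0,-6.45]],[[0,0,0],[0,0,-6.45]],[[0,0,0],[0,0,-6.45]],[[0,0,0],[0,0,-6.45]],[[0,0,0],[0,0,-6.45]],[[0,0,0],[0,0,-6.45]],[[0,0,0],[0,0,-6.45]],[[0,0,0],[0,0,-6.45]],[[0,0,0],[0,0,-6.45]]]'
python3 - <<'E'
from h import *
s=ctrl.observe();print(s['qpos'].round(1),s['ee_pos'].round(1),s['orientation'].round(3))
m=ctrl.camera_model("wrist");w=ctrl.get_image("wrist");save("w1",w);print(m)
np.save("w1.npy",w)
import pickle;pickle.dump(m,open("w1.pkl","wb"))
E
```

```text
time: 0.93
ee_pos: [366.9, -263.1, 222.3]
orientation: [[-0.93, -0.367, -0.0], [-0.367, 0.93, 0.0], [0.0, 0.0, -1.0]]
force: [0.9, -0.5, 0.8]
finger_gap: 0.46
time: 1.77
ee_pos: [504.3, 53.4, 222.3]
orientation: [[-0.93, -0.367, -0.001], [-0.367, 0.93, -0.0], [0.001, 0.0, -1.0]]
force: [0.1, -0.7, 0.2]
finger_gap: 0.451
time: 2.6
ee_pos: [503.9, 51.6, 222.1]
orientation: [[-0.064, -0.998, -0.001], [-0.998, 0.064, -0.0], [0.0, 0.001, -1.0]]
force: [0.1, -0.0, -0.5]
finger_gap: 0.451
[ 24.2  10.5 -15.9  -0.  -63.7 -27.9] [503.9  51.6 222.1] [[-0.064 -0.998 -0.001]
 [-0.998  0.064 -0.   ]
 [ 0.     0.001 -1.   ]]
{'intrinsics': array([[360.72792333,   0.        , 319.43773639],
       [  0.        , 360.72792333, 234.27045973],
       [  0.        ,   0.        ,   1.        ]]), 'xyz': array([499.03995246, -23.64804944, 384.58533189]), 'orientation': array([[-0.99803919,  0.06048137,  0.01611748],
       [ 0.06258163,  0.95951578,  0.27461428],
       [ 0.00114407,  0.27508447, -0.96141938]])}
```

View pics/w1.png

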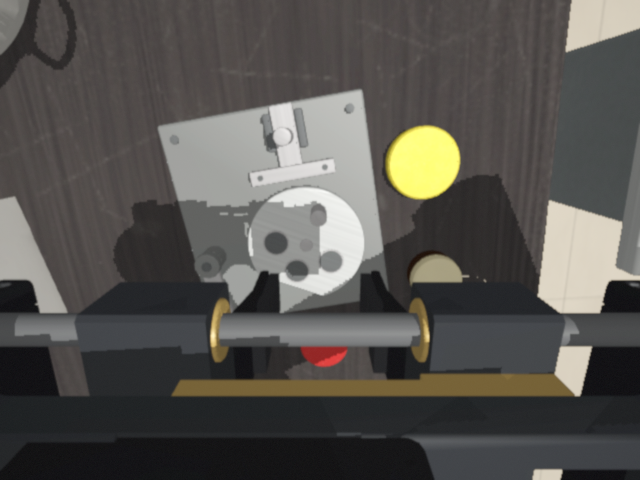

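```bash

python3 -m pendant '[[[0,0,0],[0,0,-7]],[[0,0,0],[0,0,-7]],[[0,0,0],[0,0,-7]],[[0,0,0],[0,0,-7]],[[0,0,0],[0,0,-7]],[[0,0,0],[0,0,-7]],[[0,0,0],[0,0,-7]],[[0,0,0],[0,0,-7]],[[0,0,0],[0,0,-7]],[[0,0,0],[0,0,-7]]]' >/dev/null
python3 -m pendant '[[[0,0,0.4],[0,0,-7]],[[0,0,0.4],[0,0,-7]],[[0,0,0.4],[0,0,-7]],[[0,0,0.4],[0,0,-7]],[[0,0,0.4],[0,0,-7]],[[0,0,0.4],[0,0,-7]],[[0,0,0.4],[0,0,-7]],[[0,0,0.4],[0,0,-7]],[[0,0,0.4],[0,0,-7]],[[0,0,0.4],[0,0,-7]]]' >/dev/null
python3 -m pendant '[[[0,0,0.4],[0,0,-7]],[[0,0,0.4],[0,0,-7]],[[0,0,0.4],[0,0,-7]],[[0,0,0],[0,0,0]],[[0,0,0],[0,0,0]]]'
python3 - <<'E'
from h import *
s=ctrl.observe();print(s['qpos'].round(1),s['ee_pos'].round(1),s['orientation'].round(3))
m=ctrl.camera_model("wrist");w=ctrl.get_image("wrist");save("w2",w);print(m['xyz'])
import pickle;pickle.dump(m,open("w2.pkl","wb"))
E
```

```text
time: 4.73
ee_pos: [504.0, 51.6, 170.2]
orientation: [[0.394, 0.919, -0.001], [0.919, -0.394, -0.0], [-0.001, -0.001, -1.0]]
force: [-1.6, 0.0, -0.2]
finger_gap: 0.453
[ 24.2  13.3 -20.3  -0.  -56.4 132.5] [504.   51.6 170.2] [[ 0.394  0.919 -0.001]
 [ 0.919 -0.394 -0.   ]
 [-0.001 -0.001 -1.   ]]
[533.80904774 121.41625936 332.65163834]
```

View pics/w2.png

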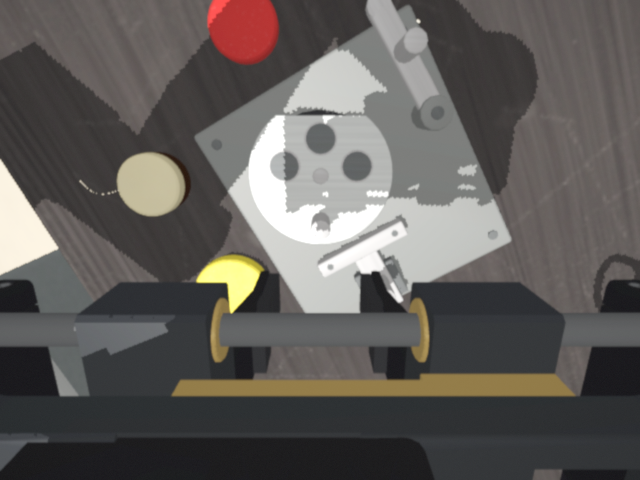

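```bash
python3 - <<'E'
from h import *
a=cv2.imread("pics/w2.png")[:,:,::-1]; save("w2z",a,(240,100,400,260),5)
E
```

```text
(no output)
```

View pics/w2z.png

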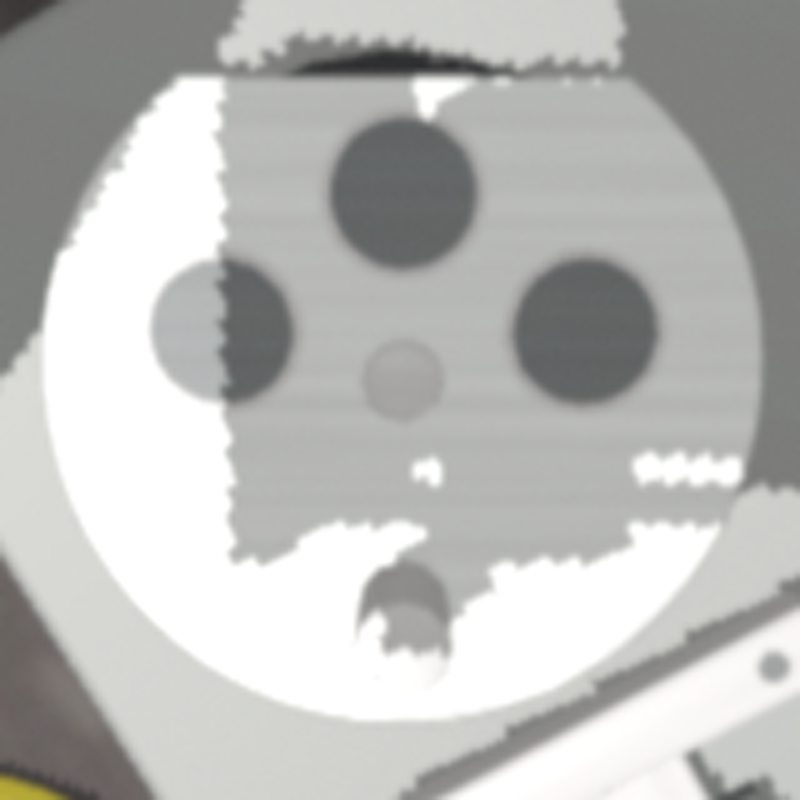

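```bash
python3 - <<'E'
from h import *
import pickle;m=pickle.load(open("w2.pkl","rb"))
f=lambda x,y,z:ray(m,(240+x/5-.4,100+y/5-.4),z)
sp=f(403,380,32);st=f(405,645,63);print(sp,st,np.linalg.norm((st-sp)[:2]))
a=f(185,76,30.5);b=f(625,76,30.5);print(a,b,np.degrees(np.arctan2(*(b-a)[1::-1])))
print(ray(m,(437,112),45.5),ray(m,(416,40),79.5))
s=ctrl.observe();R=s['orientation'];print(R.T@(np.array([504,53.5,35])-s['ee_pos']))
E
```

```text
[519.98965617  87.91485555  32.        ] [505.66821965  53.71523268  63.        ] 37.07718636221244
[506.91490985 145.62855737  30.5       ] [571.29440574 118.08371939  30.5       ] -23.163713761281226
[620.3821225   98.63386578  45.5       ] [611.31417125 147.75288254  79.5       ]
[  1.64046105  -0.91229914 135.5368462 ]
```

```bash

python3 -m pendant '[[[0.18,-0.02,2.5],[0,0,0]],[[0,0,2.5],[0,0,0]],[[0,0,2.5],[0,0,0]],[[0,0,2.5],[0,0,0]],[[0,0,2.0],[0,0,0]],[[0,0,1.4],[0,0,0]],[[0,0,0],[0,0,0]],[[0,0,0],[0,0,0]]]'
python3 -m pendant '[[[0,0,0],[0,0,0]],[[0,0,0],[0,0,0]],[[0,0,0],[0,0,0]],[[0,0,0],[0,0,0]],[[0,0,0],[0,0,0]]]' -1
python3 - <<'E'
from h import *
w=ctrl.get_image("wrist");save("w3",w)
w=ctrl.get_image("side");save("s3",w,(220,140,440,345),3.5)
s=ctrl.observe();print(s['force'],s['torque'],s['ee_pos'],s['finger_gap']*87)
E
```

```text
time: 5.45
ee_pos: [504.8, 53.3, 36.4]
orientation: [[0.392, 0.92, -0.001], [0.92, -0.392, -0.001], [-0.001, -0.001, -1.0]]
force: [0.8, 0.7, 0.2]
finger_gap: 0.451
time: 5.87
ee_pos: [505.1, 53.6, 37.3]
orientation: [[0.39, 0.921, 0.001], [0.921, -0.39, 0.0], [0.001, 0.001, -1.0]]
force: [-1.1, -0.6, 1.6]
finger_gap: 0.174
[ 0.14412299 -0.30325854  3.30411776] [-0.28687788  0.14490279 -0.00525341] [505.10998432  53.46891084  37.16647771] 15.162453871967688
```

View pics/s3.png

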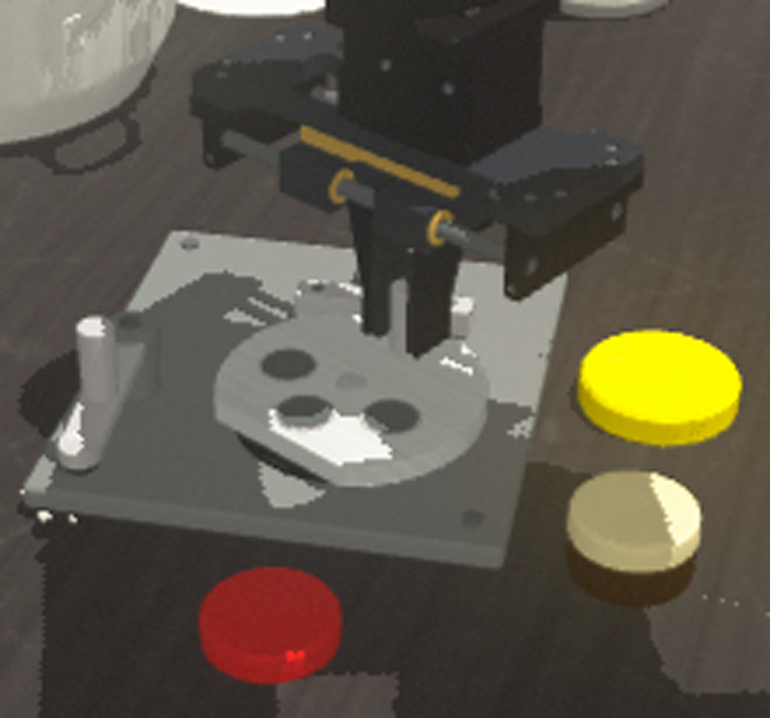

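```bash

python3 -m pendant '[[[0.021,-0.397,0],[0,0,6]],[[0.021,-0.397,0],[0,0,6]],[[0.021,-0.397,0],[0,0,6]],[[0.021,-0.397,0],[0,0,6]],[[0.021,-0.397,0],[0,0,6]]]'
python3 -m pendant '[[[0.021,-0.397,0],[0,0,6]],[[0.021,-0.397,0],[0,0,6]],[[0.021,-0.397,0],[0,0,6]],[[0.021,-0.397,0],[0,0,6]],[[0.021,-0.397,0],[0,0,6]]]'
```

```text
time: 6.38
ee_pos: [489.9, 65.8, 37.2]
orientation: [[0.801, 0.598, 0.002], [0.598, -0.801, 0.0], [0.002, 0.001, -1.0]]
force: [0.7, -1.0, 2.2]
finger_gap: 0.175
time: 6.8
ee_pos: [482.3, 83.9, 37.1]
orientation: [[0.993, 0.118, 0.001], [0.118, -0.993, 0.0], [0.001, 0.0, -1.0]]
force: [0.3, -1.3, 3.0]
finger_gap: 0.175
```

Forces low; continue.

```bash

python3 -m pendant '[[[0.021,-0.397,0],[0,0,6]],[[0.021,-0.397,0],[0,0,6]],[[0.021,-0.397,0],[0,0,6]],[[0.021,-0.397,0],[0,0,6]],[[0.021,-0.397,0],[0,0,6]],[[0.021,-0.397,0],[0,0,6]],[[0.021,-0.397,0],[0,0,6]],[[0.021,-0.397,0],[0,0,6]],[[0.021,-0.397,0],[0,0,6]]]'
python3 -m pendant '[[[0.021,-0.397,0],[0,0,6]],[[0.021,-0.397,0],[0,0,6]],[[0.021,-0.397,0],[0,0,6]],[[0.021,-0.397,0],[0,0,6]],[[0.021,-0.397,0],[0,0,6]],[[0.021,-0.397,0],[0,0,6]],[[0,0,0],[0,0,0]],[[0,0,0],[0,0,0]]]'
python3 - <<'E'
from h import *
w=ctrl.get_image("top");save("t4",w,(255,175,405,310),5)
s=ctrl.observe();print(s['force'],s['torque'],s['ee_pos'],s['qpos'],np.degrees(np.arctan2(s['orientation'][1,0],s['orientation'][0,0])))
E
```

```text
time: 7.55
ee_pos: [493.8, 116.2, 37.1]
orientation: [[0.679, -0.734, 0.0], [-0.734, -0.679, -0.0], [0.0, 0.0, -1.0]]
force: [-1.5, -0.9, 4.0]
finger_gap: 0.175
time: 8.22
ee_pos: [515.5, 126.3, 37.0]
orientation: [[0.125, -0.992, 0.001], [-0.992, -0.125, 0.0], [-0.0, -0.001, -1.0]]
force: [0.4, -0.6, 2.9]
finger_gap: 0.171
[ 0.795656   -0.60249131  3.54106955] [-0.17660952 -0.10410105 -0.04843168] [515.49341522 126.25121035  37.02872388] [ 3.12956142e+01  2.52141920e+01 -2.58799067e+01  2.78849198e-02
 -3.88214759e+01 -2.41356409e+01] -82.81830066514885
```

View pics/t4.png

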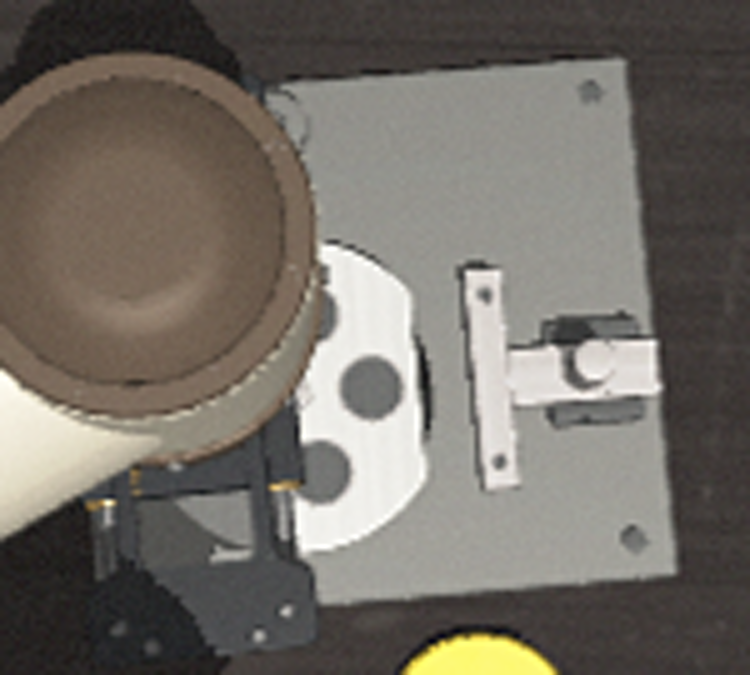

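```bash
python3 - <<'E'
from h import *
m=ctrl.camera_model("top")
a=cv2.cvtColor(cv2.imread("pics/t4.png"),cv2.COLOR_BGR2GRAY).astype(float)
def edge(rows,x0,x1,rise,z):
    P=[]
    for y in rows:
        g=np.gradient(cv2.GaussianBlur(a,(0,0),2)[y,x0:x1]); g=g if rise else -g
        i=g.argmax(); w=np.clip(g[max(0,i-6):i+7],0,None); x=x0+max(0,i-6)+(w*np.arange(len(w))).sum()/w.sum()
        P.append(ray(m,(255+x/5-.4,175+y/5-.4),z)[:2])
    P=np.array(P,np.float32); l=cv2.fitLine(P,cv2.DIST_HUBER,0,.01,.01).ravel();print(np.degrees(np.arctan2(l[1],l[0])),l[2:])
edge(range(315,345,3),385,445,False,30.5)
edge(range(315,450,3),385,445,False,30.5)
edge(range(430,455,2),385,445,False,30.5)
edge(range(285,480,3),445,482,True,30)
E
```

```text
2.8113775 [544.7512    44.930176]
6.7411084 [526.03766   42.263744]
4.0968213 [501.92505  40.37051]
5.4333134 [523.226     20.285954]
```

```bash

python3 -m pendant '[[[0,0,0],[0,0,0]],[[0,0,0],[0,0,0]],[[0,0,0],[0,0,0]],[[0,0,-1],[0,0,0]],[[0,0,-2.5],[0,0,0]],[[0,0,-2.5],[0,0,0]]]' -0.1
python3 -m pendant '[[[3,0.07,0],[0,0,0]],[[3,0.07,0],[0,0,0]],[[3,0.07,0],[0,0,0]],[[3,0.07,0],[0,0,0]],[[2.8,0.07,0],[0,0,0]]]'
python3 -m pendant '[[[0,0,0],[0,0,-6.83]],[[0,0,0],[0,0,-6.83]],[[0,0,0],[0,0,-6.83]],[[0,0,0],[0,0,-6.83]],[[0,0,0],[0,0,-6.83]],[[0,0,0],[0,0,-6.83]],[[0,0,0],[0,0,-6.83]],[[0,0,0],[0,0,-6.83]],[[0,0,0],[0,0,-6.83]],[[0,0,0],[0,0,-6.83]]]'
python3 -m pendant '[[[0,0,0],[0,0,-6.83]],[[0,0,0],[0,0,-6.83]],[[0,0,0],[0,0,-6.83]],[[0,0,0],[0,0,0]]]'
python3 - <<'E'
from h import *
s=ctrl.observe();print(s['qpos'].round(1),s['ee_pos'].round(1))
m=ctrl.camera_model("wrist");w=ctrl.get_image("wrist");save("w5",w)
import pickle;pickle.dump(m,open("w5.pkl","wb"))
w=ctrl.get_image("top");save("t5",w,(255,175,405,310),5)
w=ctrl.get_image("side");save("s5",w,(220,140,440,345),3.5)
E
```

```text
time: 8.77
ee_pos: [514.0, 125.6, 96.7]
orientation: [[0.123, -0.992, -0.003], [-0.992, -0.123, -0.002], [0.001, 0.003, -1.0]]
force: [-0.0, 0.4, -0.2]
finger_gap: 0.439
time: 9.18
ee_pos: [529.5, -22.6, 97.3]
orientation: [[0.123, -0.992, 0.0], [-0.992, -0.123, 0.0], [-0.0, -0.0, -1.0]]
force: [0.5, -0.4, 0.6]
finger_gap: 0.448
time: 10.02
ee_pos: [529.5, -21.2, 97.1]
orientation: [[0.969, -0.247, 0.0], [-0.247, -0.969, 0.0], [0.0, -0.0, -1.0]]
force: [0.3, -0.0, -0.3]
finger_gap: 0.444
time: 10.35
ee_pos: [529.5, -21.2, 97.0]
orientation: [[0.995, 0.104, 0.0], [0.104, -0.995, 0.0], [0.0, -0.0, -1.0]]
force: [-0.4, -1.3, -0.1]
finger_gap: 0.446
[ 15.3  20.3 -22.6  -0.  -47.1  80.7] [529.5 -21.2  97. ]
```

View pics/w5.png

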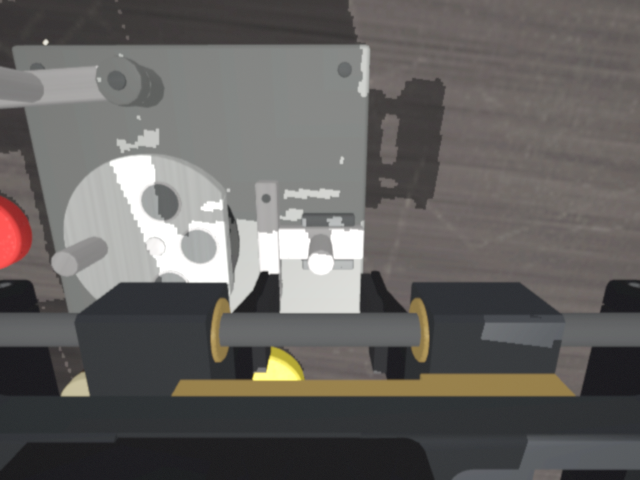

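View pics/t5.png

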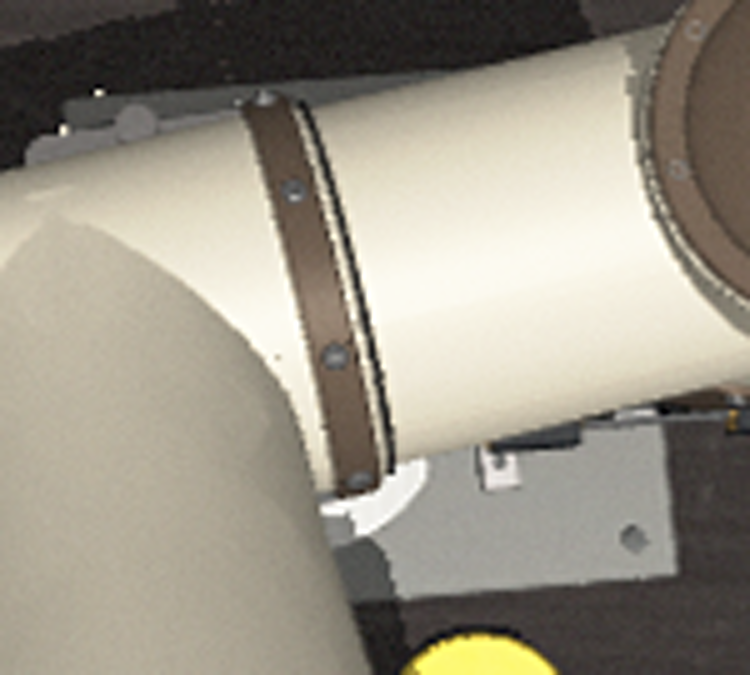

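View pics/s5.png

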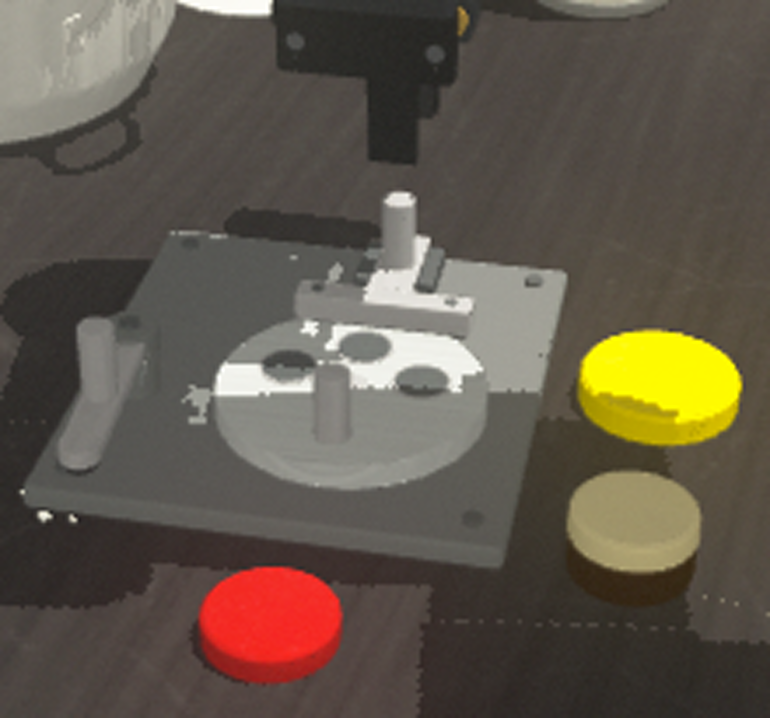

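```bash
python3 - <<'E'
from h import *
import pickle;m=pickle.load(open("w5.pkl","rb"))
p=ray(m,(321,262),63);s=ctrl.observe();print(p,s['orientation'].T@(p-s['ee_pos']))
a=cv2.imread("pics/w5.png")[:,:,::-1];save("w5z",a,(140,140,380,290),3.3)
E
```

```text
[531.8874235  -21.83506997  63.        ] [ 2.24757508  0.84052925 33.83607466]
```

View pics/w5z.png

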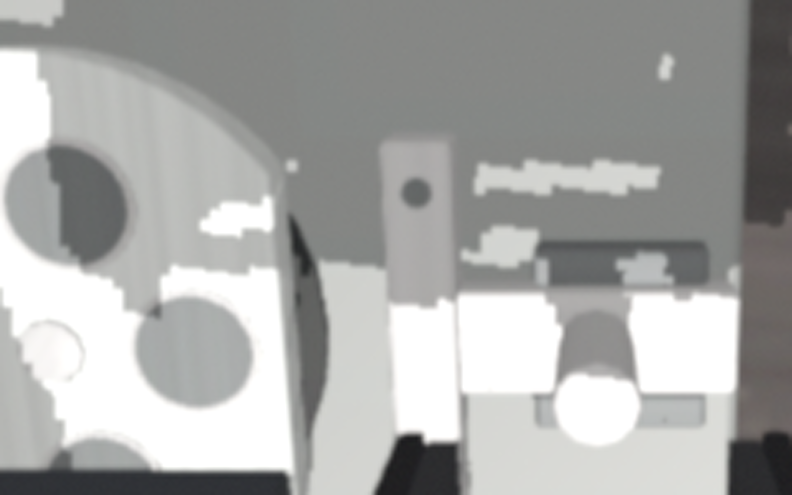

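```bash

python3 -m pendant '[[[0.15,0.04,1.5],[0,0,0]],[[0,0,2],[0,0,0]],[[0,0,1.5],[0,0,0]],[[0,0,1.0],[0,0,0]],[[0,0,0],[0,0,0]]]'
python3 -m pendant '[[[0,0,0],[0,0,0]],[[0,0,0],[0,0,0]],[[0,0,0],[0,0,0]],[[0,0,0],[0,0,0]],[[0,0,0],[0,0,0]]]' -1
python3 - <<'E'
from h import *
s=ctrl.observe();print(s['force'],s['torque'],s['ee_pos'],s['finger_gap']*87)
E
```

```text
time: 10.92
ee_pos: [529.6, -21.8, 34.6]
orientation: [[0.995, 0.1, -0.005], [0.1, -0.995, -0.001], [-0.005, 0.0, -1.0]]
force: [-1.2, -0.3, -0.2]
finger_gap: 0.451
time: 11.33
ee_pos: [531.7, -21.4, 37.4]
orientation: [[0.995, 0.101, 0.002], [0.101, -0.995, 0.0], [0.002, -0.0, -1.0]]
force: [-1.0, -0.3, 1.7]
finger_gap: 0.173
[-1.01004314 -0.33348414  1.66684686] [-0.12261857  0.17778004  0.02658738] [531.65338651 -21.41999913  37.35211999] 15.0742090095691
```

```bash

python3 -m pendant '[[[0,-0.3,0],[0,0,0]],[[0,-0.3,0],[0,0,0]],[[0,-0.3,0],[0,0,0]],[[0,-0.3,0],[0,0,0]],[[0,-0.3,0],[0,0,0]],[[0,-0.3,0],[0,0,0]],[[0,0,0],[0,0,0]]]'
python3 -m pendant '[[[0,-0.1,0],[0,0,0]],[[0,0,0],[0,0,0]],[[0,0,0],[0,0,0]]]'
python3 -m pendant '[[[0,-0.1,0],[0,0,0]],[[0,0,0],[0,0,0]],[[0,0,0],[0,0,0]]]'
```

```text
time: 11.92
ee_pos: [529.7, -2.8, 37.3]
orientation: [[0.995, 0.102, 0.001], [0.102, -0.995, 0.0], [0.001, -0.0, -1.0]]
force: [-1.7, 0.7, 6.2]
finger_gap: 0.177
time: 12.17
ee_pos: [529.6, -2.1, 37.3]
orientation: [[0.995, 0.102, 0.001], [0.102, -0.995, 0.0], [0.001, -0.0, -1.0]]
force: [-1.2, -0.1, 5.1]
finger_gap: 0.174
time: 12.42
ee_pos: [529.5, -1.2, 37.3]
orientation: [[0.995, 0.102, 0.001], [0.102, -0.995, 0.0], [0.001, 0.0, -1.0]]
force: [-0.7, -1.0, 5.5]
finger_gap: 0.176
```

```bash

python3 -m pendant '[[[0,-0.1,0],[0,0,0]],[[0,0,0],[0,0,0]],[[0,0,0],[0,0,0]]]' | grep -E "pos|force"
python3 -m pendant '[[[0,-0.05,0],[0,0,0]],[[0,0,0],[0,0,0]],[[0,0,0],[0,0,0]]]'| grep -E "pos|force"
python3 -m pendant '[[[0,-0.05,0],[0,0,0]],[[0,0,0],[0,0,0]],[[0,0,0],[0,0,0]]]'| grep -E "pos|force"
```

```text
ee_pos: [529.4, -0.5, 37.3]
force: [-0.5, -2.8, 5.3]
ee_pos: [529.4, -0.4, 37.3]
force: [0.8, -4.2, 4.2]
ee_pos: [529.4, -0.3, 37.3]
force: [1.4, -6.6, 6.6]
```

```bash

python3 -m pendant '[[[0,-0.05,0],[0,0,0]],[[0,0,0],[0,0,0]],[[0,0,0],[0,0,0]]]'| grep -E "pos|force"
python3 -m pendant '[[[0,-0.05,0],[0,0,0]],[[0,0,0],[0,0,0]],[[0,0,0],[0,0,0]],[[0,0,0],[0,0,0]]]'| grep -E "pos|force"
python3 - <<'E'
from h import *
w=ctrl.get_image("wrist");save("w6",w,(140,140,380,290),3.3)
w=ctrl.get_image("side");save("s6",w,(220,140,440,345),3.5)
E
```

```text
ee_pos: [529.4, -0.3, 37.3]
force: [1.8, -8.7, 5.2]
ee_pos: [529.4, -0.2, 37.3]
force: [2.1, -11.2, 5.4]
```

View pics/w6.png

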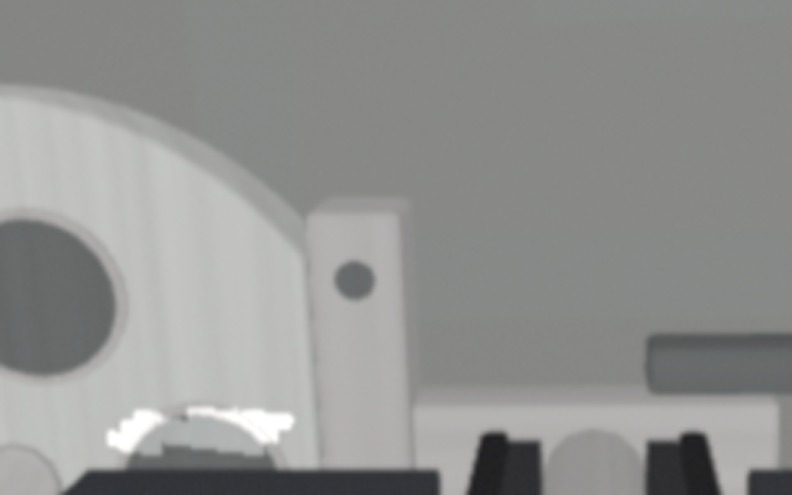

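View pics/s6.png

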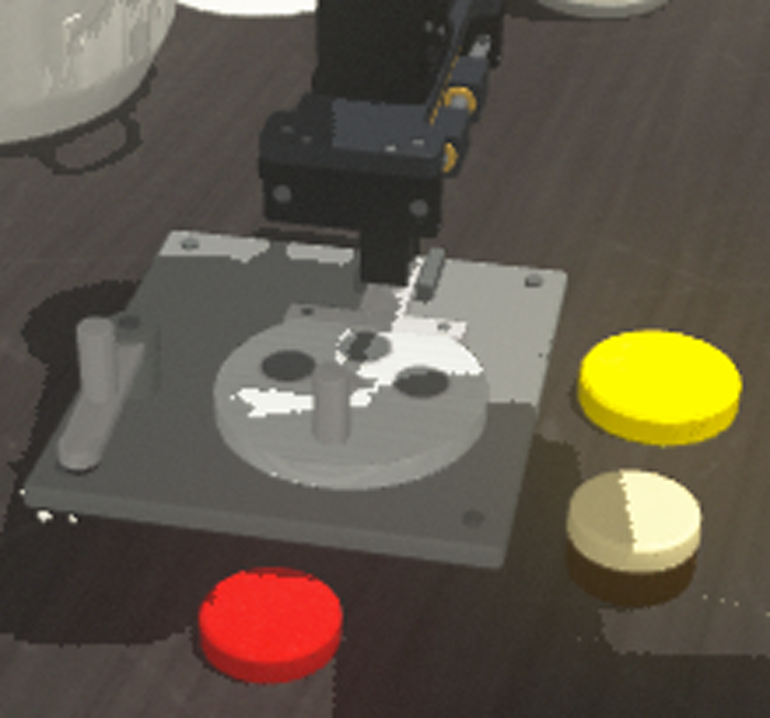

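```bash

python3 -m pendant '[[[0,0.1,0],[0,0,0]],[[0,0,0],[0,0,0]],[[0,0,0],[0,0,0]]]' | grep -E "pos|force"
python3 -m pendant '[[[0,0,0],[0,0,0]],[[0,0,0],[0,0,0]],[[0,0,0],[0,0,0]],[[0,0,-1],[0,0,0]],[[0,0,-2],[0,0,0]],[[0,0,-2.5],[0,0,0]],[[0,0,-1.5],[0,0,0]]]' -0.2
python3 -m pendant '[[[1.9,-2.78,0],[0,0,0]],[[1.9,-2.78,0],[0,0,0]],[[1.9,-2.78,0],[0,0,0]],[[1.9,-2.78,0],[0,0,0]],[[1.9,-2.78,0],[0,0,0]]]'
python3 -m pendant '[[[0,0,0],[0,0,6.9]],[[0,0,0],[0,0,6.9]],[[0,0,0],[0,0,6.9]],[[0,0,0],[0,0,6.9]],[[0,0,0],[0,0,6.9]],[[0,0,0],[0,0,6.9]],[[0,0,0],[0,0,6.9]],[[0,0,0],[0,0,6.9]],[[0,0,0],[0,0,6.9]],[[0,0,0],[0,0,6.9]]]'
python3 -m pendant '[[[0,0,0],[0,0,6.9]],[[0,0,0],[0,0,6.9]],[[0,0,0],[0,0,6.9]],[[0,0,0],[0,0,0]]]'
python3 - <<'E'
from h import *
s=ctrl.observe();print(s['qpos'].round(1),s['ee_pos'].round(1))
m=ctrl.camera_model("wrist");w=ctrl.get_image("wrist");save("w7",w)
import pickle;pickle.dump(m,open("w7.pkl","wb"))
w=ctrl.get_image("top");save("t7",w,(255,175,405,310),5)
E
```

```text
ee_pos: [529.4, -0.4, 37.3]
force: [1.0, -6.6, 6.0]
time: 14.68
ee_pos: [529.8, 0.9, 109.1]
orientation: [[0.995, 0.102, 0.003], [0.102, -0.995, 0.0], [0.003, -0.0, -1.0]]
force: [0.2, -0.0, -1.2]
finger_gap: 0.393
time: 15.1
ee_pos: [609.7, 150.2, 107.3]
orientation: [[0.995, 0.102, 0.0], [0.102, -0.995, 0.0], [0.0, -0.0, -1.0]]
force: [0.6, -1.6, 0.0]
finger_gap: 0.402
time: 15.93
ee_pos: [609.1, 148.8, 107.0]
orientation: [[0.446, -0.895, -0.0], [-0.895, -0.446, 0.0], [-0.0, -0.0, -1.0]]
force: [-0.2, 0.4, -0.3]
finger_gap: 0.4
time: 16.27
ee_pos: [609.1, 148.7, 106.9]
orientation: [[0.105, -0.994, -0.0], [-0.994, -0.105, 0.0], [-0.0, 0.0, -1.0]]
force: [0.6, -0.8, -0.5]
finger_gap: 0.401
[ 28.5  27.9  -7.9  -0.  -54.2 -22.4] [609.1 148.7 106.9]
```

View pics/w7.png

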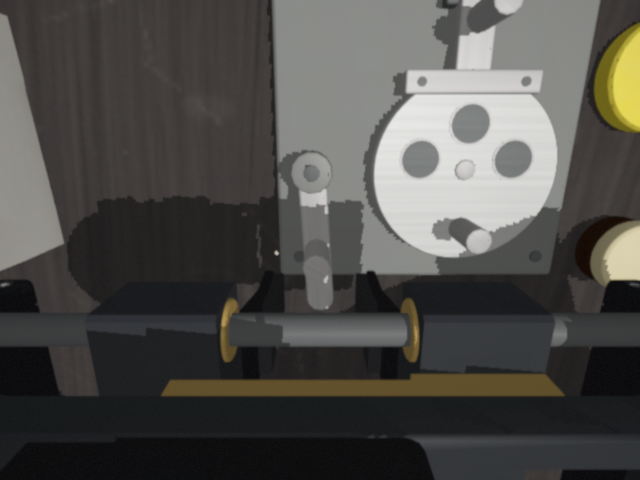

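View pics/t7.png

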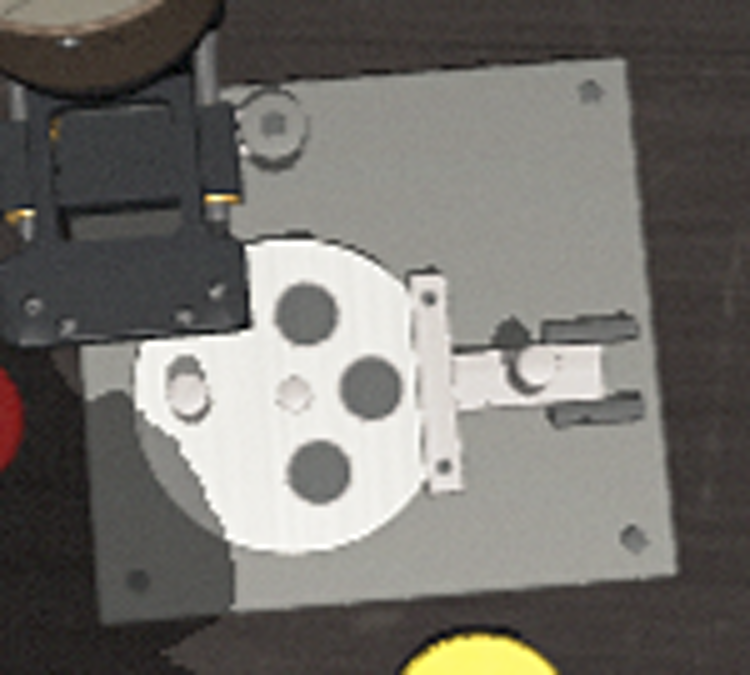

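```bash

python3 -m pendant '[[[0.06,-0.23,1.5],[0,0,0]],[[0,0,2],[0,0,0]],[[0,0,1.0],[0,0,0]],[[0,0,1.0],[0,0,0]],[[0,0,0],[0,0,0]]]'
python3 -m pendant '[[[0,0,0],[0,0,0]],[[0,0,0],[0,0,0]],[[0,0,0],[0,0,0]],[[0,0,0],[0,0,0]],[[0,0,0],[0,0,0]]]' -1
python3 - <<'E'
from h import *
s=ctrl.observe();print(s['force'],s['torque'],s['ee_pos'],s['finger_gap']*87)
w=ctrl.get_image("side");save("s8",w,(220,140,440,345),3.5)
E
```

```text
time: 16.78
ee_pos: [610.3, 147.5, 49.3]
orientation: [[0.107, -0.994, -0.004], [-0.994, -0.107, -0.002], [0.001, 0.004, -1.0]]
force: [-0.5, 0.5, -0.5]
finger_gap: 0.403
time: 17.2
ee_pos: [612.0, 148.2, 52.5]
orientation: [[0.107, -0.994, 0.001], [-0.994, -0.107, 0.001], [-0.0, -0.001, -1.0]]
force: [0.1, -0.3, 1.4]
finger_gap: 0.172
[ 0.05399987 -0.2914111   1.42208274] [0.1855658  0.36087941 0.04183449] [612.00964942 148.1953215   52.45759347] 14.944125021142126
```

View pics/s8.png

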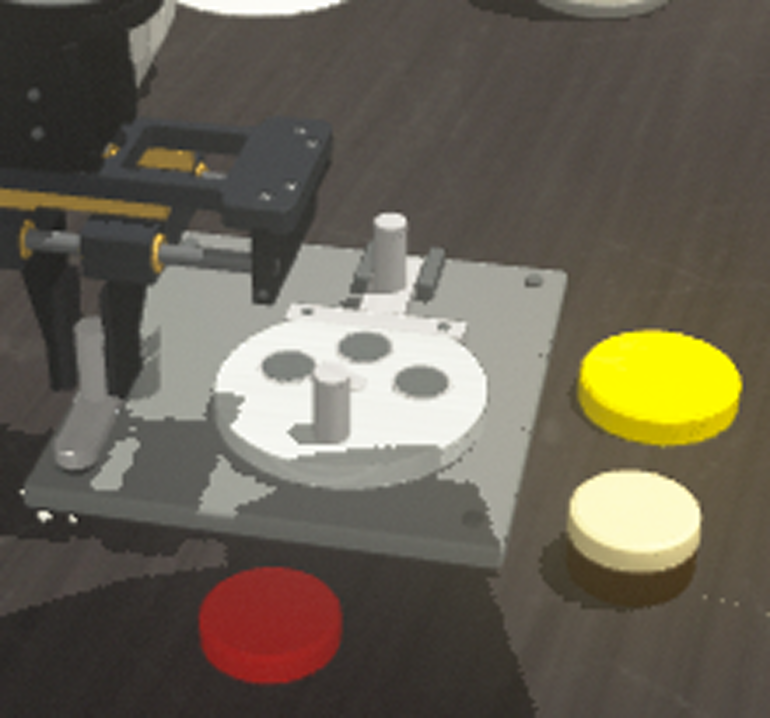

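```bash

python3 -m pendant '[[[0.05,0.52,0],[0,0,-6]],[[0.05,0.52,0],[0,0,-6]],[[0.05,0.52,0],[0,0,-6]],[[0.05,0.52,0],[0,0,-6]],[[0.05,0.52,0],[0,0,-6]]]'
python3 -m pendant '[[[0.05,0.52,0],[0,0,-6]],[[0.05,0.52,0],[0,0,-6]],[[0.05,0.52,0],[0,0,-6]],[[0.05,0.52,0],[0,0,-6]],[[0.05,0.52,0],[0,0,-6]],[[0,0,0],[0,0,0]]]'
```

```text
time: 17.67
ee_pos: [588.3, 137.9, 52.4]
orientation: [[0.594, -0.805, 0.002], [-0.805, -0.594, 0.001], [0.0, -0.002, -1.0]]
force: [-0.4, 0.2, 2.2]
finger_gap: 0.174
time: 18.17
ee_pos: [572.6, 116.4, 52.4]
orientation: [[0.915, -0.403, 0.001], [-0.403, -0.915, 0.0], [0.001, -0.0, -1.0]]
force: [-1.7, 0.2, 3.7]
finger_gap: 0.171
```

```bash

python3 -m pendant '[[[0.05,0.52,0],[0,0,-6]],[[0.05,0.52,0],[0,0,-6]],[[0.05,0.52,0],[0,0,-6]],[[0.05,0.52,0],[0,0,-6]],[[0,0,0],[0,0,0]],[[0,0,0],[0,0,0]]]'
python3 -m pendant '[[[0.005,0.087,0],[0,0,-1]],[[0.005,0.087,0],[0,0,-1]],[[0,0,0],[0,0,0]],[[0,0,0],[0,0,0]]]'
```

```text
time: 18.67
ee_pos: [569.3, 96.1, 52.4]
orientation: [[1.0, -0.003, -0.0], [-0.003, -1.0, -0.0], [-0.0, 0.0, -1.0]]
force: [-3.3, -0.5, 5.9]
finger_gap: 0.174
time: 19.0
ee_pos: [569.4, 94.6, 52.4]
orientation: [[0.999, 0.033, -0.0], [0.033, -0.999, -0.001], [-0.0, 0.001, -1.0]]
force: [-2.7, 0.3, 5.7]
finger_gap: 0.174
```

```bash

for i in 1; do :; done
python3 -m pendant '[[[0.005,0.087,0],[0,0,-1]],[[0,0,0],[0,0,0]],[[0,0,0],[0,0,0]]]' | grep -E "pos|force"
python3 -m pendant '[[[0.005,0.087,0],[0,0,-1]],[[0,0,0],[0,0,0]],[[0,0,0],[0,0,0]]]' | grep -E "pos|force"
python3 -m pendant '[[[0,0.06,0],[0,0,0]],[[0,0,0],[0,0,0]],[[0,0,0],[0,0,0]]]' | grep -E "pos|force"
```

```text
ee_pos: [569.5, 93.8, 52.4]
force: [-2.5, -0.9, 6.4]
ee_pos: [569.5, 93.1, 52.4]
force: [-2.6, 0.2, 6.9]
ee_pos: [569.6, 93.0, 52.4]
force: [-3.3, 1.4, 6.4]
```

```bash

python3 -m pendant '[[[0,0.06,0],[0,0,0]],[[0,0,0],[0,0,0]],[[0,0,0],[0,0,0]]]' | grep -E "pos|force"
python3 -m pendant '[[[0,0.06,0],[0,0,0]],[[0,0,0],[0,0,0]],[[0,0,0],[0,0,0]]]' | grep -E "pos|force"
python3 -m pendant '[[[0,0.06,0],[0,0,0]],[[0,0,0],[0,0,0]],[[0,0,0],[0,0,0]]]' | grep -E "pos|force"
```

```text
ee_pos: [569.6, 93.0, 52.4]
force: [-3.3, 4.2, 5.9]
ee_pos: [569.6, 92.9, 52.4]
force: [-5.8, 6.0, 6.6]
ee_pos: [569.6, 92.9, 52.4]
force: [-5.7, 8.3, 7.6]
```

```bash

python3 -m pendant '[[[0,-0.12,0],[0,0,0]],[[0,0,0],[0,0,0]]]' | grep -E "pos|force"
python3 -m pendant '[[[0,0,0],[0,0,0]],[[0,0,0],[0,0,0]],[[0,0,0],[0,0,0]],[[0,0,-1],[0,0,0]],[[0,0,-2],[0,0,0]],[[0,0,-3],[0,0,0]],[[0,0,-3],[0,0,0]],[[0,0,-3],[0,0,0]]]' -0.2
python3 -m pendant '[[[0,3.5,0],[0,0,0]],[[0,3.5,0],[0,0,0]],[[0,3.5,0],[0,0,0]],[[0,3.5,0],[0,0,0]],[[0,3.5,0],[0,0,0]],[[0,3.5,0],[0,0,0]],[[0,3.5,0],[0,0,0]],[[0,0,0],[0,0,0]],[[0,0,0],[0,0,0]]]'
python3 - <<'E'
from h import *
w=ctrl.get_image("top");save("t9",w,(255,175,405,310),5);save("t9f",w)
w=ctrl.get_image("side");save("s9",w,(220,140,440,345),3.5)
E
```

```text
ee_pos: [569.6, 93.0, 52.4]
force: [-4.2, 3.6, 6.7]
time: 21.33
ee_pos: [569.6, 91.3, 173.3]
orientation: [[0.998, 0.07, -0.0], [0.07, -0.998, -0.0], [-0.0, 0.0, -1.0]]
force: [0.2, -0.1, 0.3]
finger_gap: 0.399
time: 22.08
ee_pos: [587.0, -154.7, 171.7]
orientation: [[0.998, 0.067, -0.0], [0.067, -0.998, -0.0], [-0.0, 0.0, -1.0]]
force: [-0.1, 0.0, -0.4]
finger_gap: 0.402
```

View pics/t9.png

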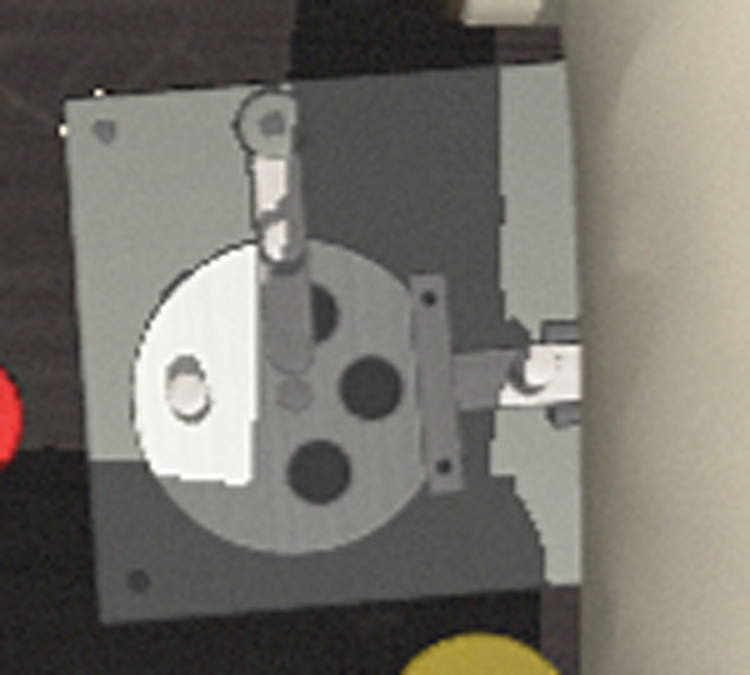

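View pics/s9.png

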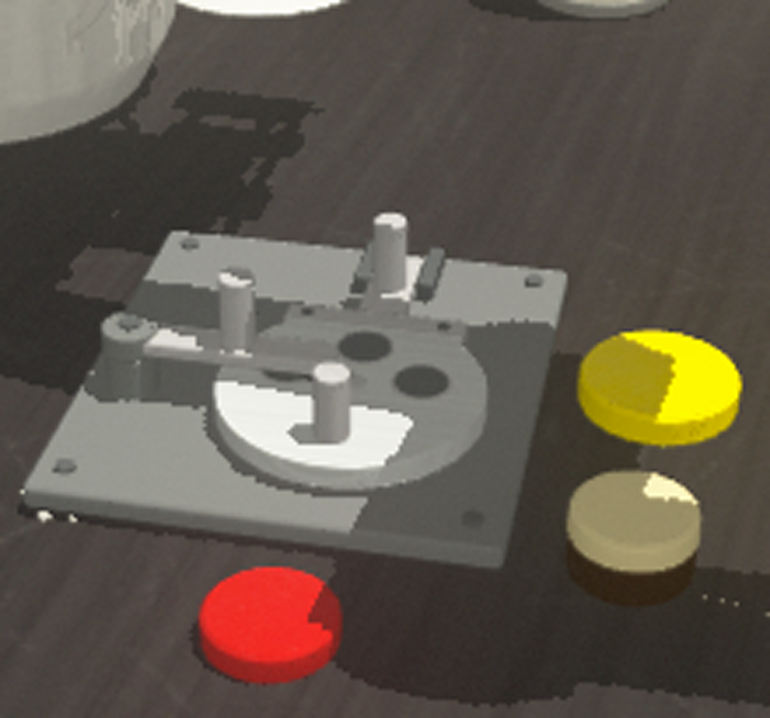

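```bash
python3 - <<'E'
from h import *
a=cv2.imread("pics/t9f.png")[:,:,::-1]; save("t9z",cv2.convertScaleAbs(a,alpha=1.5),(325,222,365,280),10)
E
```

```text
(no output)
```

View pics/t9z.png

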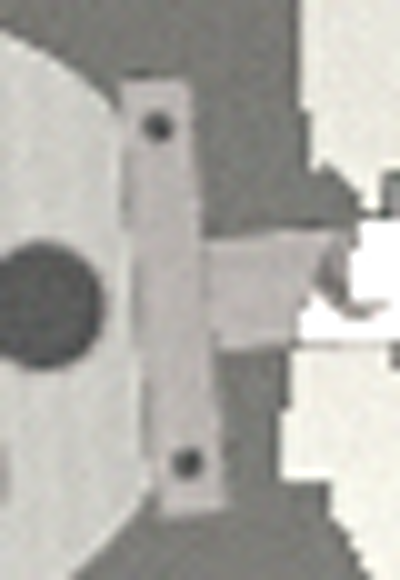

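The bar lies against the whole flat with no gap.

```bash
python3 -c "
from plant import ctrl
print(ctrl.finish_job())"
```

```text
the job is handed in; nothing more can be done
None
```

The job is done in the order asked and handed in at about 22 s; no verdict was reported.

- **Plate:** I turned it about 150° clockwise by its stud until the flat faced the bar. My edge fits then put the flat at 6.7° and the bar at 5.4°. Fits on short stretches of the flat gave 2.8° and 4.1°, so they only agree to a degree or two.
- **Bar:** I slid it up about 21 mm, where it met the flat, and pushed to about 11 N to square the flat up. After the release, the close-up from the top camera shows no gap along the flat.
- **Hold-down arm:** I swung it over the plate until it stopped moving under an 8 N push. It ended within 1 mm of the stop position I had worked out. The last pictures show it still over the plate.
- **Jar and lids:** By eye, they look unmoved in the last pictures. I did not measure their positions again.
- **Robot:** The gripper is open and well clear of everything. The highest force I saw was about 12 N.

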